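# Clear a toppled jar from a spring-fed lane and close up the row

### The job

The first jar in the spring-fed lane of the rack has toppled and blocks the row: lift it out, so that the two jars behind it feed forward to the stop. Then load it and the spare jar from the bench, upright, one behind the other at the back of that row in front of the spring pusher, so that all four jars stand in one closed row with the pusher resting against the last. Do not knock over the two jars that stand in the lane and leave the row of vials as it is.

Things in the scene. Friction and masses are not known exactly. Their poses are not given: they have to be found in the camera images.
- rack: Grey rack, 186 x 300 mm, fixed to the bench, two lanes along its own y. Origin under the centre of its base, z up. Slick white lane floors 12 mm above the bench, smooth rails (6 mm thick, top 19 mm up), clear exit stops at the +y end (6 mm thick, top 36 mm up). Jar lane: centre line x = -45 mm, 56 mm between rails. Vial lane: x = +55 mm, 31 mm. Rear buffer of both lanes: y = -140 to -148 mm.
- jar_exit (a point): Foot of the jar lane's exit stop: middle of its inner face, on the lane floor (rack x -45, y 140, z 12 mm); its axes are the rack's. Jars closed up from the stop have their centres 26, 78, 130 and 182 mm from here along rack -y.
- pusher (a joint): Black spring pusher of the jar lane (m). 0: face at rack y = -30.5 mm; positive is back, away from the stop (-0.14 to 0.068); 0.038 with four jars closed up. Its spring presses the row to the stop with 3 N; a damper (50 N per m/s) lets it follow at only 6 cm/s. No catch. While it presses, a jar drawn straight up can drag its neighbour along by friction.
- paddle_top (a point): Middle of the orange upper edge of the pusher's upright flat paddle, at the face towards the stop, 99 mm above the bench, 22 mm above standing lids: a jar held above the lids can push it back. Paddle 46 mm wide, 8 mm thick at the top, gussets 14 mm deep; its foot reaches 37 mm behind the face, up to 33 mm above the bench.
- jar_fallen: Clear screw-cap jar, dark contents, orange lid, 65 mm tall, 82 to 144 g: body 52 mm in diameter up to 55 mm, solid lid 44 mm across above. Origin: centre of its underside, own z towards the lid. At the start it lies along the jar lane, lid against the exit stop, underside against jar_1, axis 38 mm above the bench.
- jar_1: The same kind of jar, standing in the jar lane behind the fallen one, 103 g. Origin at the centre of its underside.
- jar_2: The same kind of jar, standing behind jar_1, with the pusher against its back. Origin at the centre of its underside.
- jar_spare: The same kind of jar, standing on the bench to the left of the rack. Origin at the centre of its underside.
- vial_1: Small vial with black cap, 28 mm in diameter, 58 mm tall, first in the vial lane, 15 mm from its stop. Origin at the centre of its underside.
- vial_2: Small vial with black cap, 28 mm in diameter, 60 mm tall, second in the vial lane. Origin at the centre of its underside. Behind it stands that lane's own pusher, at the end of its travel: face at rack y = 81 mm, 26 mm wide, 85 mm above the bench.
Things that resemble listed ones, but are neither listed nor needed, are in the scene too. What is shaped like the jar_2 but pink, purple or yellow is not meant.

How it is judged:
On the way:
1. the fallen jar is lifted out and the first standing jar has fed forward to the exit stop (y of jar_1 in the frame of rack between 0.109 and 0.119 m and angle between jar_1's own z axis and vertical below 0.1 rad), for 0.2 s.
At the end, for the whole second after the job is handed in: All four jars upright (0.06 rad), at rest on the floor of the jar lane, closed up from the stop: jar_1 first (within 5 mm), jar_2 second (6 mm), the other two third and fourth in either order (7 mm), each within 4 mm of the centre line, the pusher against the last (0.033 to 0.043) (y of jar_1 in the frame of rack between 0.109 and 0.119 m and y of jar_2 in the frame of rack between 0.056 and 0.068 m and ((y of jar_fallen in the frame of rack between 0.003 and 0.016 m and y of jar_spare in the frame of rack between -0.05 and -0.035 m) or (y of jar_spare in the frame of rack between 0.003 and 0.016 m and y of jar_fallen in the frame of rack between -0.05 and -0.035 m)) and x of jar_1 in the frame of rack between -0.049 and -0.041 m and z of jar_1 in the frame of rack between 0.009 and 0.015 m and angle between each of jar_1, jar_2, jar_fallen, jar_spare's own z axis and vertical below 0.06 rad and linear speed of each of jar_1, jar_2, jar_fallen, jar_spare below 0.02 m/s and x of jar_2 in the frame of rack between -0.049 and -0.041 m and z of jar_2 in the frame of rack between 0.009 and 0.015 m and x of jar_fallen in the frame of rack between -0.049 and -0.041 m and z of jar_fallen in the frame of rack between 0.009 and 0.015 m and x of jar_spare in the frame of rack between -0.049 and -0.041 m and z of jar_spare in the frame of rack between 0.009 and 0.015 m and value of joint pusher between 0.033 and 0.043 m); the robot touches nothing.
It fails at once if jar_1 or jar_2 knocked over (tilted by more than 0.5 rad) (angle between any of jar_1, jar_2's own z axis and vertical above 0.5 rad).
It fails at once if a vial moved by more than 25 mm or tilted by more than 0.5 rad (distance of any of vial_1, vial_2 from where it was at the start of the episode above 0.025 m or angle between any of vial_1, vial_2's own z axis and vertical above 0.5 rad).
It also fails if it takes over 72 s, if anything falls off the work surface, if the arm or the gripper's body presses on something with over 40 N, if the wrist force passes 120 N, or if a joint passes its speed limit or range.

### The arm

A 6-joint arm with a two-finger parallel gripper is mounted at the origin on a cart in front of the work surface, level with it; the furniture and walls round the work are solid. World frame = base frame: x ahead of the robot, y to its left, z up, the work surface at z = 0. Lengths are in m, angles in rad, forces in N, time in s.
With the tool pointing down it reaches from about 0.325 to 0.925 m from the base axis. Payload 3.1 kg.
Tool frame: the origin (TCP) lies at the very end of the fingers, on their centre line; the grasp point (between the pads) lies 19 mm behind it (robot.grip_depth is the distance from the TCP to the grasp point, in m); z points along the fingers, y is the line along which they close (so a half turn about z gives the same grasp; the last joint's range is limited). The gripper opens to 85 mm and grips with 20 to 120 N. Pads are 22 mm wide; open, the fingers measure 114 mm over their backs; the gripper's body (76 mm by 85 mm) begins 54 mm behind the grasp point. The pads swing forward as they close: fully open they stand 13 mm farther back than shut.
Start: joints at [1.043, 0.217, 1.613, -0, 1.311, -0.112], TCP at [0.252, 0.572, 0.231] pointing down, gripper open.
Joint ranges: [-2.75, 2.75], [-0.78, 2.1], [0.31, 2.55], [-1.13, 4.27], [0.13, 2.63], [-2.58, 2.58]. Speed limits (rad/s): [2.79, 2.79, 3.14, 3.14, 3.14, 3.14].

### API

Orientations are given as [roll, pitch, yaw] about the fixed x, y, z axes, in that order (R = Rz(yaw) Ry(pitch) Rx(roll)).
In Python, from bench import robot gives the robot as it stands.
- The arm moves only by the tool arm_command, never from a script. Its argument "motion" is a list of rows, each a list of 7 numbers: the shift along the tool's x, y, z scaled (see below), then the turn, a rotation vector about the tool's x, y, z scaled (see below), then the closure, from -1 (fully open) to 1 (shut). In form: [[tx, ty, tz, ax, ay, az, jaw], ...]. A call has 1 to 8 rows; each row is the pose to reach, as a shift and turn from the pose commanded when the call began, along the tool's axes at that moment, turning the shorter way round; what a row does not reach only later rows make up. The controller multiplies each number of a shift by 20 cm and each number of a turn by 2 pi rad. A row lasts 1/12 s, in which the tool goes at most 41.7 mm and 7.16 degrees, less where a joint would pass 70% of its speed; a pose out of reach is approached as far as the arm can. A call with a number of a shift or a turn outside -1 to 1 is refused whole. A call with a gripper value outside its range is refused whole. The fingers move at their own pace and stop on an object; the grip force is fixed at half the most. Time passes only in rows, so rows that repeat a pose let the fingers close. It gives the time, the measured TCP pose, the force, the opening and the grip force at its end, in the units of the state.
- robot.read_state(): the state, without advancing time (a new reading comes with each control period).
- robot.read_camera(name): name is "side" or "top"; returns a dict with "img" (384x512x3 uint8, blue, green, red), "camera_matrix" (3x3 intrinsics, pixels), "T" (4x4, takes a point from camera to world coordinates). Camera axes: x right, y up, looking along -z (the intrinsics and any distortion apply to the point x, -y, -z); pixel columns grow to the right and rows downward; lengths in m; the calibration is good to about 2 mm. A picture is of the moment at which its call begins. There is no depth.
- robot.sign_off(): hands the job in; it is judged then, once.
The state is a dict: "t": time; "q": joint angles; "dq": joint speeds; "joint_torque": joint torques, N m; "ee_pos": TCP position; "eef_rot": TCP orientation; "wrist_force": force on the tool from outside, world axes, zero at the start; "moment": the same for the moment, N m; "width": finger opening in m; "gripper_force": force on a finger pad.
Only numpy, scipy, OpenCV 4.12 (cv2) and the standard library are available. Lean on these libraries where they do the work, as an engineer would, in place of code of your own. Each camera call takes 0.05 s, during which the arm holds its last target. There are 200 camera calls.

## Working session

There is one attempt and no reset: what is moved stays moved. The work goes in short steps, Python scripts to look and compute and a tool call to move; the robot and the scene stay as the last step left them, time stands still between calls to the robot, and variables do not carry over. Pictures are saved under pics/ and viewed, at most 10 in all, crops included, and the job is handed in when it is done.

Besides the shell and the picture viewer there is one more tool, called in YAML: its name, and indented under it one key for each argument. arm_command: Moves the arm, as the interface text tells. Its arguments: {"type":"object","properties":{"motion":{"type":"array"}},"required":["motion"]}

```bash
mkdir -p pics; ls; cat > h.py <<'E'
import numpy as np, cv2
from bench import robot
def cam(n):
    c=robot.read_camera(n); return c
def ray(c,uv):
    K=np.array(c["camera_matrix"]);T=np.array(c["T"])
    p=np.linalg.inv(K)@np.array([uv[0],uv[1],1.0]); d=T[:3,:3]@np.array([p[0],-p[1],-p[2]])
    return T[:3,3],d/np.linalg.norm(d)
def onz(c,uv,z):
    o,d=ray(c,uv); return o+d*(z-o[2])/d[2]
def proj(c,P):
    K=np.array(c["camera_matrix"]);T=np.array(c["T"])
    p=T[:3,:3].T@(np.array(P)-T[:3,3]); q=K@np.array([p[0],-p[1],-p[2]]); return q[:2]/q[2]
E
python3 - <<'E'
from h import *
s=robot.read_state(); print({k:np.round(v,4) for k,v in s.items()})
for n in("side","top"):
    c=cam(n); cv2.imwrite(f"pics/{n}0.png",cv2.resize(c["img"],(800,600),interpolation=cv2.INTER_CUBIC)); print(n,np.round(c["camera_matrix"],1),np.round(c["T"],3),c.keys())
    cv2.imwrite(f"pics/raw_{n}0.png",c["img"])
E
```

```text
pics
{'t': np.float64(0.0), 'q': array([ 1.0428,  0.2178,  1.6149, -0.    ,  1.3113, -0.1122]), 'dq': array([-0.0002,  0.0006, -0.0001, -0.0017, -0.0001,  0.0008]), 'joint_torque': array([-2.00000e-03, -3.96872e+01, -3.03841e+01, -2.00000e-04,
        9.80000e-03, -0.00000e+00]), 'ee_pos': array([0.252, 0.571, 0.23 ]), 'eef_rot': array([-3.1392e+00, -2.0000e-04,  2.7258e+00]), 'wrist_force': array([-0.086 ,  0.1024,  0.5178]), 'moment': array([0.005 , 0.0669, 0.0062]), 'gripper_force': np.float64(0.0), 'width': np.float64(0.0857)}
side [[398.3   0.  254.7]
 [  0.  398.3 193. ]
 [  0.    0.    1. ]] [[-0.999 -0.034  0.021  0.489]
 [ 0.035 -0.493  0.869  0.979]
 [-0.019  0.87   0.494  0.558]
 [ 0.     0.     0.     1.   ]] dict_keys(['img', 'camera_matrix', 'T'])
top [[489.    0.  262.7]
 [  0.  489.  196.9]
 [  0.    0.    1. ]] [[-0.012  0.978 -0.207  0.281]
 [-1.    -0.011  0.009  0.162]
 [ 0.007  0.207  0.978  1.007]
 [ 0.     0.     0.     1.   ]] dict_keys(['img', 'camera_matrix', 'T'])
```

View pics/side0.png

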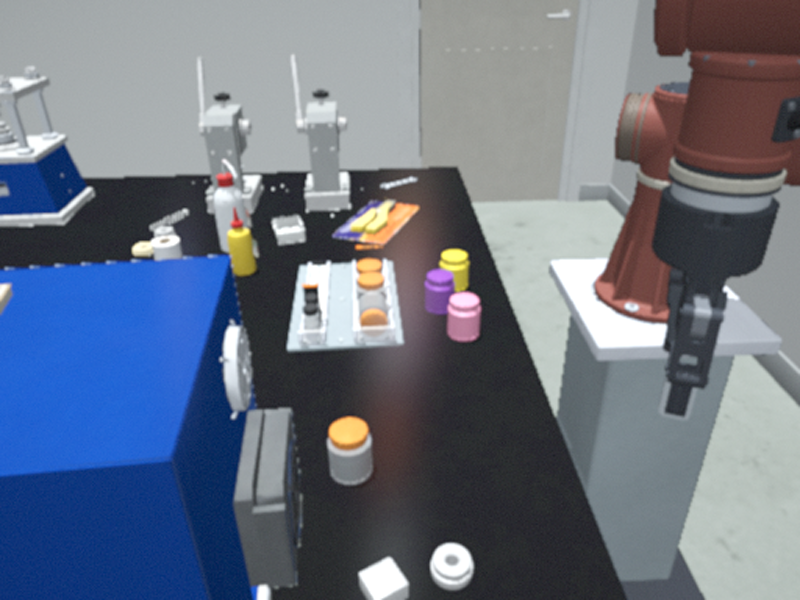

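View pics/top0.png

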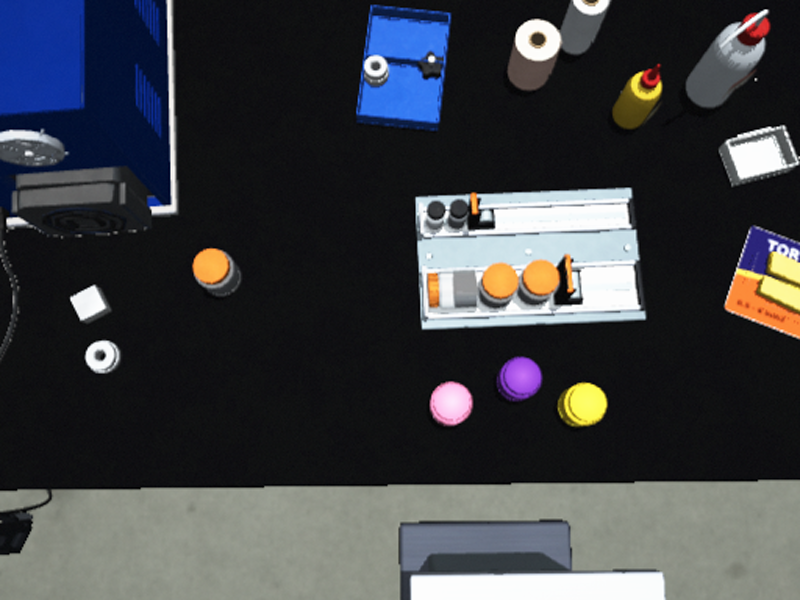

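The top view shows these candidates, in 800x600 pixels:
- **Rack:** (530,260), with the exit stop on the left (+y).
- **Fallen jar:** (452,289). Behind it are jar_1 at (499,283), jar_2 at (540,279) and the paddle edge at (569,276).
- **Spare jar:** orange lid at (212,266).
- **Decoys:** pink (451,403), purple (520,378) and yellow (583,404).

By colour, the spare is the orange one at (212,266). Next I measure and check one close crop.

```bash
cat >> h.py <<'E'
def orange(img,amin=15):
    h=cv2.cvtColor(img,cv2.COLOR_BGR2HSV); m=cv2.inRange(h,(8,150,110),(20,255,255))
    out=[]
    for k in cv2.findContours(m,cv2.RETR_EXTERNAL,cv2.CHAIN_APPROX_NONE)[0]:
        if cv2.contourArea(k)>=amin: out.append((k,cv2.minAreaRect(k),cv2.contourArea(k)))
    return out
E
python3 - <<'E'
from h import *
c=cam("top"); im=c["img"]
for k,r,a in orange(im):
    (x,y),rad=cv2.minEnclosingCircle(k)
    print("px",np.round(r[0],1),np.round(r[1],1),round(r[2]),a,"circ",round(x,1),round(y,1),round(rad,1),"z77",np.round(onz(c,(x,y),.077)[:2],4),"z65",np.round(onz(c,(x,y),.065)[:2],4),"z99",np.round(onz(c,r[0],.099)[:2],4),"z38",np.round(onz(c,r[0],.038)[:2],4))
# rack outline: non-dark pixels
g=cv2.cvtColor(im,cv2.COLOR_BGR2GRAY); m=((g>70)*255).astype(np.uint8)
m=cv2.morphologyEx(m,cv2.MORPH_CLOSE,np.ones((9,9)))
for k in cv2.findContours(m,cv2.RETR_EXTERNAL,cv2.CHAIN_APPROX_NONE)[0]:
    if cv2.pointPolygonTest(k,(340,160),False)>0:
        q=cv2.approxPolyDP(k,6,True)[:,0]; print("rack",q.tolist())
        for z in (0,.006,.012): print(z,[np.round(onz(c,p,z)[:2],4).tolist() for p in q])
cr=cv2.resize(im[110:220,100:430],(0,0),fx=2.4,fy=2.4,interpolation=cv2.INTER_CUBIC)
cr2=cv2.resize(im[115:215,262:418],(0,0),fx=5.1,fy=5.1,interpolation=cv2.INTER_CUBIC)
cv2.imwrite("pics/crop1.png",cr2)
c=cam("side")
print("side")
for k,r,a in orange(c["img"]): print(np.round(r[0],1),np.round(r[1],1),a,np.round(onz(c,r[0],.065)[:2],4),np.round(onz(c,r[0],.077)[:2],4))
E
```

```text
px [491.2 194.1] [51.2 24.3] 21 789.5 circ 491.0 195.0 27.6 z77 [ 0.4762 -0.2928] z65 [ 0.4787 -0.2986] z99 [ 0.4734 -0.2827] z38 [ 0.4863 -0.3125]
px [277. 185.] [20.  6.] 90 104.0 circ 277.0 185.0 10.4 z77 [0.5007 0.1246] z65 [0.5035 0.1241] z99 [0.4955 0.1255] z38 [0.5099 0.123 ]
px [319.5 179.5] [21. 21.] 90 359.5 circ 319.8 179.4 11.3 z77 [0.5111 0.0405] z65 [0.514 0.039] z99 [0.5054 0.0439] z38 [0.5205 0.036 ]
px [346.  177.5] [21. 22.] 90 368.0 circ 346.2 177.2 11.6 z77 [ 0.515  -0.0115] z65 [ 0.518  -0.0137] z99 [ 0.5088 -0.007 ] z38 [ 0.5241 -0.0184]
px [363.8 174.5] [23.2  3.3] 87 44.0 circ 364.0 174.5 11.7 z77 [ 0.52   -0.0468] z65 [ 0.5231 -0.0495] z99 [ 0.5144 -0.0416] z38 [ 0.53   -0.0552]
px [134.5 170. ] [21.9 21.9] 45 380.5 circ 134.5 169.5 11.8 z77 [0.5349 0.4038] z65 [0.5382 0.4069] z99 [0.5279 0.398 ] z38 [0.5445 0.4139]
px [303.  129.5] [13.  4.] 90 41.5 circ 303.5 129.5 6.7 z77 [0.6143 0.0694] z65 [0.6186 0.0682] z99 [0.6064 0.0726] z38 [0.6283 0.0666]
rack [[404, 121], [266, 126], [270, 210], [412, 204]]
0 [[0.6592, -0.1581], [0.6507, 0.143], [0.4653, 0.1372], [0.4748, -0.1616]]
0.006 [[0.657, -0.1562], [0.6485, 0.1431], [0.4642, 0.1373], [0.4736, -0.1597]]
0.012 [[0.6547, -0.1543], [0.6463, 0.1432], [0.4631, 0.1374], [0.4725, -0.1578]]
side
[222.5 276. ] [20. 25.] 380.0 [0.5378 0.4157] [0.5366 0.4294]
[244.7 148.2] [ 7.8 18.8] 67.0 [ 0.4894 -0.175 ] [ 0.4894 -0.1469]
```

View pics/crop1.png

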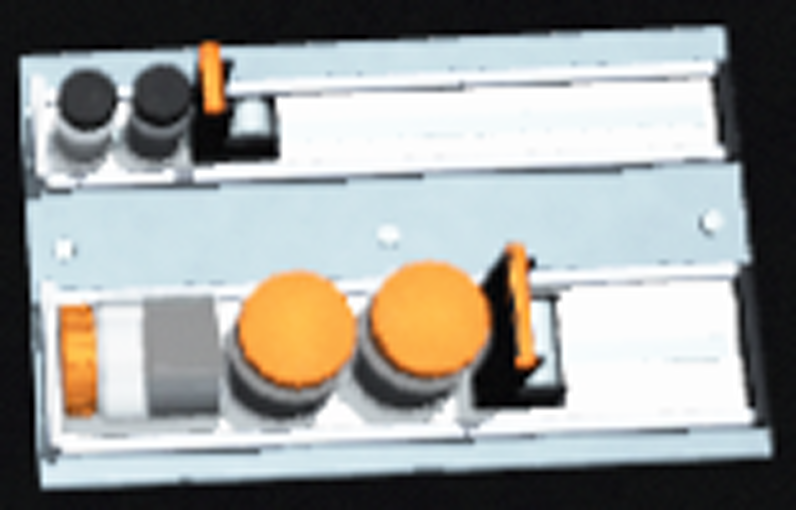

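The crop shows the fallen jar's orange lid at crop (78,360), against the stop. jar_1 is at (297,330), jar_2 at (430,318) and the paddle edge at (520,305). The rack centre works out at about (0.559, -0.008) with a yaw of about 1.7°. Next I add a helper that converts a target pose into move units.

```bash
cat >> h.py <<'E'
from scipy.spatial.transform import Rotation as Ro
C=np.array([.559,-.0078]); YAW=.0297
def rk(x,y,z=0): # rack mm -> world m
    c,s=np.cos(YAW),np.sin(YAW); return np.array([C[0]+(c*x-s*y)/1e3,C[1]+(s*x+c*y)/1e3,z])
def down(yaw): return Ro.from_euler("xyz",[np.pi,0,yaw])
def plan(steps,s=None):
    """steps: (pos,Rot); prints numbers relative to the previous step"""
    s=s or robot.read_state(); p=np.array(s["ee_pos"]); R=Ro.from_euler("xyz",s["eef_rot"])
    print("t",round(s["t"],2),"at",np.round(p,4),np.round(s["eef_rot"],3),"w",round(s["width"],4),"F",np.round(s["wrist_force"],1),"q",np.round(s["q"],2))
    for P,Q in steps:
        P=np.array(P);Q=Q or R
        sh=R.inv().apply(P-p)/.2; rv=(R.inv()*Q).as_rotvec()/(2*np.pi)
        print("move",np.round(sh,4),"turn",np.round(rv,4),"rows",int(np.ceil(max(np.linalg.norm(P-p)/.0417,np.linalg.norm(rv)*360/7.16)))); p,R=P,Q
E
python3 - <<'E'
from h import *
g=down(np.pi/2+YAW); a=rk(-45,117)
plan([([.37,.37,.21],down(2.2)),([.45,.22,.19],g),(a+[0,0,.13],g),(a+[0,0,.025],g)])
print(a)
E
```

```text
t 0.2 at [0.2522 0.5713 0.2305] [-3.14  -0.     2.726] w 0.0856 F [ 0.8 -1.1  0.1] q [ 1.04  0.22  1.61  0.    1.31 -0.11]
move [-0.9455 -0.6827  0.1032] turn [-0.0002  0.      0.0837] rows 6
move [-0.8418 -0.118   0.1   ] turn [ 0.     -0.      0.0954] rows 5
move [-0.5697  0.2859  0.3   ] turn [0. 0. 0.] rows 4
move [ 0.    -0.     0.525] turn [0. 0. 0.] rows 3
[0.51054546 0.1078121  0.        ]
```

arm_command:
  motion:
    - [-0.9455, -0.6827, 0.1032, 0, 0, 0.0837, -1]
    - [-0.9455, -0.6827, 0.1032, 0, 0, 0.0837, -1]
    - [-0.9455, -0.6827, 0.1032, 0, 0, 0.0837, -1]
    - [-0.9455, -0.6827, 0.1032, 0, 0, 0.0837, -1]
    - [-0.9455, -0.6827, 0.1032, 0, 0, 0.0837, -1]
    - [-0.9455, -0.6827, 0.1032, 0, 0, 0.0837, -1]
    - [-0.9455, -0.6827, 0.1032, 0, 0, 0.0837, -1]

```text
t: 0.78
ee_pos: [0.3719, 0.3662, 0.2097]
eef_rot: [-3.14, 0.002, 2.195]
wrist_force: [-0.7, -0.2, -0.3]
width: 0.0853
gripper_force: 0.0
```

arm_command:
  motion:
    - [-0.8418, -0.118, 0.1, 0, 0, 0.0954, -1]
    - [-0.8418, -0.118, 0.1, 0, 0, 0.0954, -1]
    - [-0.8418, -0.118, 0.1, 0, 0, 0.0954, -1]
    - [-0.8418, -0.118, 0.1, 0, 0, 0.0954, -1]
    - [-0.8418, -0.118, 0.1, 0, 0, 0.0954, -1]
    - [-0.8418, -0.118, 0.1, 0, 0, 0.0954, -1]

```text
t: 1.28
ee_pos: [0.451, 0.2188, 0.1903]
eef_rot: [-3.141, 0.0, 1.595]
wrist_force: [0.1, 0.2, -0.7]
width: 0.0854
gripper_force: 0.0
```

arm_command:
  motion:
    - [-0.5697, 0.2859, 0.3, 0, 0, 0, -1]
    - [-0.5697, 0.2859, 0.3, 0, 0, 0, -1]
    - [-0.5697, 0.2859, 0.3, 0, 0, 0, -1]
    - [-0.5697, 0.2859, 0.3, 0, 0, 0, -1]
    - [-0.5697, 0.2859, 0.3, 0, 0, 0, -1]
    - [-0.5697, 0.2859, 0.3, 0, 0, 0, -1]

```text
t: 1.78
ee_pos: [0.5104, 0.1093, 0.1302]
eef_rot: [-3.14, -0.001, 1.602]
wrist_force: [1.2, 0.9, -0.3]
width: 0.0851
gripper_force: 0.0
```

```bash
python3 - <<'E'
from h import *
g=down(np.pi/2+YAW); a=rk(-45,117)
plan([(a+[0,0,.025],g)])
for n in ("top","side"):
    c=cam(n); im=c["img"]; print(n,np.round(proj(c,robot.read_state()["ee_pos"]),1))
    cv2.imwrite(f"pics/{n}1.png",cv2.resize(im[90:240,230:430] if n=="top" else im[120:270,150:350],(0,0),fx=3,fy=3,interpolation=cv2.INTER_CUBIC))
a,b=[cv2.imread(f"pics/{n}1.png") for n in("top","side")]
cv2.imwrite("pics/both1.png",cv2.resize(np.hstack([a,b]),(800,300),interpolation=cv2.INTER_AREA))
E
```

```text
t 1.78 at [0.5104 0.1093 0.1302] [-3.140e+00 -1.000e-03  1.602e+00] w 0.0851 F [ 1.2  0.9 -0.3] q [0.08 0.11 1.94 0.   1.09 0.04]
move [-0.0079  0.0015  0.526 ] turn [-0.0003 -0.0002  0.0002] rows 3
top [285.9 173. ]
side [236.6 169.6]
```

View pics/both1.png

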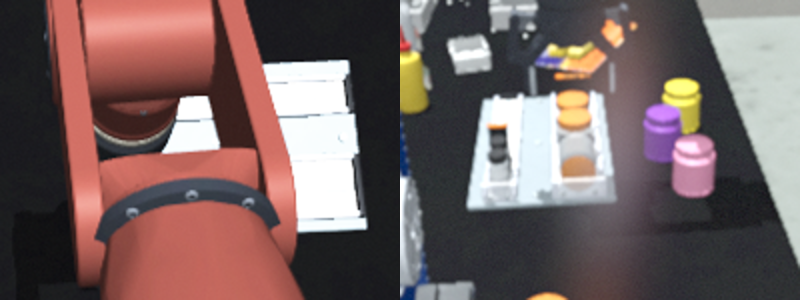

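The left crop shows the arm blocking the top camera over the lane. In the right (side) crop, the open fingertips at (532,85) and (612,85) straddle the lane centre, with the fallen lid at (577,170). The fingers are aligned, so I descend and grip.

arm_command:
  motion:
    - [-0.008, 0, 0.2, 0, 0, 0, -1]
    - [-0.008, 0, 0.35, 0, 0, 0, -1]
    - [-0.008, 0, 0.45, 0, 0, 0, -1]
    - [-0.008, 0, 0.52, 0, 0, 0, -1]
    - [-0.008, 0, 0.56, 0, 0, 0, -1]
    - [-0.008, 0, 0.56, 0, 0, 0, -1]

```text
t: 2.38
ee_pos: [0.5093, 0.108, 0.0176]
eef_rot: [-3.139, -0.0, 1.603]
wrist_force: [-0.7, -0.1, 0.2]
width: 0.0854
gripper_force: 0.0
```

arm_command:
  motion:
    - [0, 0, 0, 0, 0, 0, 0.2]
    - [0, 0, 0, 0, 0, 0, 0.2]
    - [0, 0, 0, 0, 0, 0, 0.2]
    - [0, 0, 0, 0, 0, 0, 0.2]
    - [0, 0, 0, 0, 0, 0, 0.2]
    - [0, 0, 0, 0, 0, 0, 0.2]
    - [0, 0, 0, 0, 0, 0, 0.2]
    - [0, 0, 0, 0, 0, 0, 0.2]

```text
t: 3.05
ee_pos: [0.512, 0.1071, 0.0207]
eef_rot: [3.139, -0.001, 1.6]
wrist_force: [-2.9, 1.9, 5.7]
width: 0.0496
gripper_force: 61.6
```

arm_command:
  motion:
    - [-0.02, 0, 0, 0, 0, 0, 0.2]
    - [-0.05, 0, 0, 0, 0, 0, 0.2]
    - [-0.08, 0, 0, 0, 0, 0, 0.2]
    - [-0.11, 0, 0, 0, 0, 0, 0.2]
    - [-0.14, 0, 0, 0, 0, 0, 0.2]
    - [-0.17, 0, 0, 0, 0, 0, 0.2]
    - [-0.19, 0, 0, 0, 0, 0, 0.2]
    - [-0.2, 0, 0, 0, 0, 0, 0.2]

```text
t: 3.72
ee_pos: [0.5139, 0.0683, 0.0207]
eef_rot: [3.137, -0.004, 1.599]
wrist_force: [-0.6, 6.6, 4.3]
width: 0.0496
gripper_force: 61.5
```

```bash
python3 - <<'E'
from h import *
plan([])
im=cam("side")["img"]; im2=cam("top")["img"]
cv2.imwrite("pics/s2.png",cv2.resize(im[60:240,170:330],(0,0),fx=3.3,fy=3.3,interpolation=cv2.INTER_CUBIC))
E
```

```text
t 3.72 at [0.5139 0.0683 0.0207] [ 3.137 -0.004  1.599] w 0.0496 F [-0.6  6.6  4.3] q [-0.01  0.28  1.99  0.    0.87 -0.04]
```

View pics/s2.png

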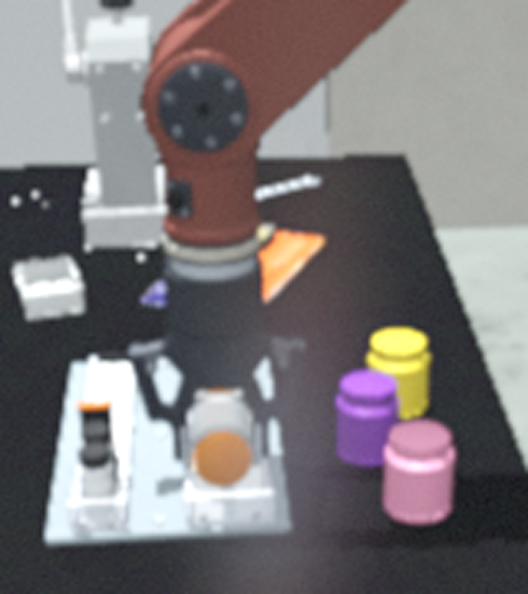

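The side crop shows the jar held between the fingers, lid at (222,458), off the stop, with the row pushed back 40 mm. Next is a quick move forward to open a gap, then a lift.

arm_command:
  motion:
    - [0.14, 0, 0, 0, 0, 0, 0.2]
    - [0.15, 0, -0.15, 0, 0, 0, 0.2]
    - [0.15, 0, -0.35, 0, 0, 0, 0.2]
    - [0.15, 0, -0.55, 0, 0, 0, 0.2]
    - [0.15, 0, -0.7, 0, 0, 0, 0.2]
    - [0.15, 0, -0.8, 0, 0, 0, 0.2]
    - [0.15, 0, -0.9, 0, 0, 0, 0.2]
    - [0.15, 0, -0.9, 0, 0, 0, 0.2]

```text
t: 4.48
ee_pos: [0.5149, 0.0969, 0.2048]
eef_rot: [3.13, -0.0, 1.6]
wrist_force: [1.6, -0.0, -0.0]
width: 0.0497
gripper_force: 63.0
```

```bash
python3 - <<'E'
from h import *
plan([([.45,.30,.20],None)])
im=cam("side")["img"]
cv2.imwrite("pics/s3.png",cv2.resize(im[20:240,150:350],(0,0),fx=2.6,fy=2.6,interpolation=cv2.INTER_CUBIC))
E
```

```text
t 4.48 at [0.5149 0.0969 0.2048] [ 3.13 -0.    1.6 ] w 0.0497 F [ 1.6 -0.  -0. ] q [0.05 0.02 1.88 0.   1.23 0.02]
move [ 1.0248 -0.2943  0.0209] turn [0. 0. 0.] rows 6
```

View pics/s3.png

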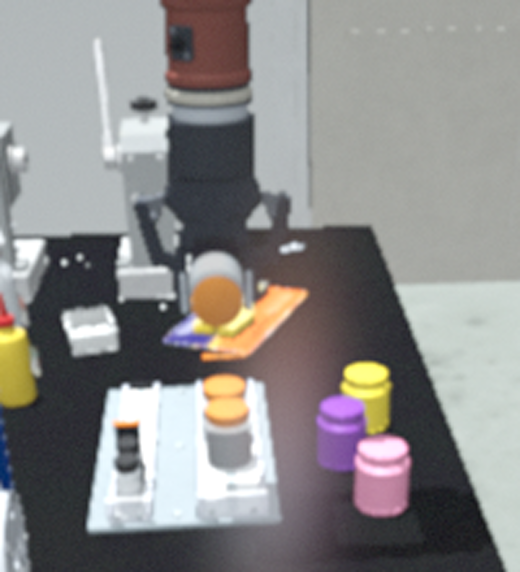

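The side crop shows the fallen jar lifted clear (lid at (215,300)), with jar_1 and jar_2 still upright at (228,430) and (225,390) and feeding forward. I carry it left and tilt it upright.

arm_command:
  motion:
    - [0.86, -0.37, -0.08, 0, 0, 0, 0.2]
    - [0.86, -0.37, -0.08, 0, 0, 0, 0.2]
    - [0.86, -0.37, -0.08, 0, 0, 0, 0.2]
    - [0.86, -0.37, -0.08, 0, 0, 0, 0.2]
    - [0.86, -0.37, -0.08, 0, 0, 0, 0.2]
    - [0.86, -0.37, -0.08, 0, 0, 0, 0.2]

```text
t: 5.03
ee_pos: [0.4291, 0.2695, 0.213]
eef_rot: [-3.138, -0.001, 1.605]
wrist_force: [0.3, -0.2, -1.4]
width: 0.0499
gripper_force: 62.9
```

arm_command:
  motion:
    - [0.5, -0.05, 0, 0, 0.1, 0, 0.2]
    - [0.5, -0.05, 0, 0, 0.1, 0, 0.2]
    - [0.5, -0.05, 0, 0, 0.1, 0, 0.2]
    - [0.5, -0.05, 0, 0, 0.1, 0, 0.2]
    - [0.5, -0.05, 0, 0, 0.1, 0, 0.2]
    - [0.5, -0.05, 0, 0, 0.1, 0, 0.2]

```text
t: 5.53
ee_pos: [0.4169, 0.3623, 0.209]
eef_rot: [-3.131, -0.627, 1.59]
wrist_force: [0.3, -0.1, -3.1]
width: 0.0497
gripper_force: 63.0
```

```bash
python3 - <<'E'
from h import *
plan([])
E
```

```text
t 5.53 at [0.4169 0.3623 0.209 ] [-3.131 -0.627  1.59 ] w 0.0497 F [ 0.3 -0.1 -3.1] q [ 0.26 -0.05  2.06  0.7   1.09 -0.09]
```

arm_command:
  motion:
    - [0, 0, 0, 0, 0.117, 0, 0.2]
    - [0, 0, 0, 0, 0.117, 0, 0.2]
    - [0, 0, 0, 0, 0.117, 0, 0.2]
    - [0, 0, 0, 0, 0.117, 0, 0.2]
    - [0, 0, 0, 0, 0.117, 0, 0.2]
    - [0, 0, 0, 0, 0.117, 0, 0.2]
    - [0, 0, 0, 0, 0.117, 0, 0.2]
    - [0, 0, 0, 0, 0.117, 0, 0.2]

```text
t: 6.2
ee_pos: [0.4181, 0.3656, 0.2117]
eef_rot: [-3.105, -1.359, 1.565]
wrist_force: [0.2, 1.3, -0.5]
width: 0.0494
gripper_force: 63.0
```

```bash
python3 - <<'E'
from h import *
s=robot.read_state(); R=Ro.from_euler("xyz",s["eef_rot"]); print(np.round(R.as_matrix(),3))
# jar: axis ~ tool x, grasp ~17mm behind TCP, underside 42mm toward -tool x
p=s["ee_pos"]; z=R.as_matrix()[:,2]; x=R.as_matrix()[:,0]
b=p-.0175*z-.042*x; print("underside",b,"lowest",b[2]-.026*np.sqrt(1-x[2]**2))
plan([(np.array([p[0],p[1]+.02,p[2]-(b[2]-.026*np.sqrt(1-x[2]**2))+.006]),None)])
im=cam("side")["img"]
cv2.imwrite("pics/s4.png",cv2.resize(im[40:340,150:420],(0,0),fx=2,fy=2,interpolation=cv2.INTER_CUBIC))
E
```

```text
[[ 0.001  1.    -0.031]
 [ 0.21   0.03   0.977]
 [ 0.978 -0.008 -0.21 ]]
underside [0.41863048 0.33970861 0.17428288] lowest 0.16881908464537831
t 6.2 at [0.4181 0.3656 0.2117] [-3.105 -1.359  1.565] w 0.0494 F [ 0.2  1.3 -0.5] q [-0.    0.24  2.19  1.4   1.44 -0.84]
move [-0.7749  0.0093  0.2687] turn [0. 0. 0.] rows 4
```

View pics/s4.png

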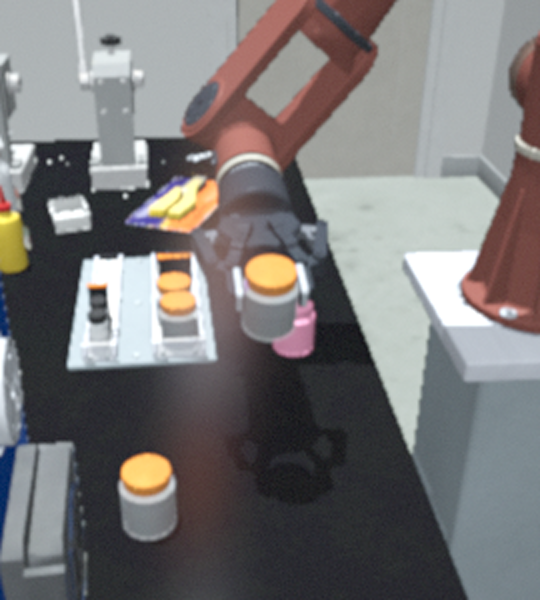

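The side crop shows the jar nearly upright in the gripper (lid at (270,275)). jar_1 is up at the stop at (180,315), the pink decoy is at (295,335), and the spare is at (147,495). I shift further left to keep the wrist clear of the pink decoy, then lower.

arm_command:
  motion:
    - [0.09, 0, 0.44, 0, 0, 0, 0.2]
    - [0.09, 0, 0.44, 0, 0, 0, 0.2]
    - [-0.15, 0, 0.5, 0, 0, 0, 0.2]
    - [-0.35, 0, 0.55, 0, 0, 0, 0.2]
    - [-0.55, 0, 0.59, 0, 0, 0, 0.2]
    - [-0.64, 0, 0.6, 0, 0, 0, 0.2]
    - [-0.64, 0, 0.6, 0, 0, 0, 0.2]

```text
t: 6.83
ee_pos: [0.414, 0.4575, 0.0604]
eef_rot: [-3.113, -1.357, 1.576]
wrist_force: [-1.8, -0.2, -1.3]
width: 0.0497
gripper_force: 63.1
```

```bash
cat >> h.py <<'E'
def under(s=None):
    s=s or robot.read_state(); R=Ro.from_euler("xyz",s["eef_rot"]).as_matrix(); z=R[:,2];x=R[:,0]
    b=s["ee_pos"]-.0175*z-.042*x; print("underside",np.round(b,4),"lowest",round(b[2]-.026*np.sqrt(1-x[2]**2),4))
E
python3 - <<'E'
from h import *
plan([]); under()
E
```

```text
t 6.83 at [0.414  0.4575 0.0604] [-3.113 -1.357  1.576] w 0.0497 F [-1.8 -0.2 -1.3] q [ 0.21  0.64  2.07  1.64  1.31 -1.13]
underside [0.4147 0.4315 0.0231] lowest 0.0176
```

arm_command:
  motion:
    - [-0.03, 0, 0.006, 0, 0.008, 0, 0.2]
    - [-0.05, 0, 0.01, 0, 0.008, 0, 0.2]
    - [-0.065, 0, 0.013, 0, 0.008, 0, 0.2]
    - [-0.065, 0, 0.013, 0, 0.008, 0, 0.2]

```text
t: 7.17
ee_pos: [0.4175, 0.4575, 0.0533]
eef_rot: [3.121, -1.413, 1.622]
wrist_force: [0.1, 0.8, -0.8]
width: 0.0501
gripper_force: 63.1
```

```bash
python3 - <<'E'
from h import *
plan([]); under()
E
```

```text
t 7.17 at [0.4175 0.4575 0.0533] [ 3.121 -1.413  1.622] w 0.0501 F [ 0.1  0.8 -0.8] q [ 0.2   0.71  2.05  1.67  1.36 -1.18]
underside [0.4183 0.4336 0.0145] lowest 0.0104
```

arm_command:
  motion:
    - [-0.02, 0, 0.003, 0, 0, 0, 0.2]
    - [-0.03, 0, 0.005, 0, 0, 0, 0.2]
    - [-0.04, 0, 0.006, 0, 0, 0, 0.2]
    - [-0.04, 0, 0.006, 0, 0, 0, 0.2]

```text
t: 7.5
ee_pos: [0.4166, 0.4569, 0.0435]
eef_rot: [3.138, -1.413, 1.604]
wrist_force: [-0.6, -0.5, -0.0]
width: 0.0497
gripper_force: 63.1
```

arm_command:
  motion:
    - [-0.01, 0, 0.0015, 0, 0, 0, 0.2]
    - [-0.01, 0, 0.0015, 0, 0, 0, 0.2]

```text
t: 7.67
ee_pos: [0.4164, 0.4568, 0.0411]
eef_rot: [-3.14, -1.413, 1.599]
wrist_force: [-0.3, 0.2, -0.7]
width: 0.0495
gripper_force: 63.1
```

arm_command:
  motion:
    - [-0.01, 0, 0.0015, 0, 0, 0, 0.2]
    - [-0.01, 0, 0.0015, 0, 0, 0, 0.2]

```text
t: 7.83
ee_pos: [0.4165, 0.4569, 0.0397]
eef_rot: [-3.141, -1.415, 1.6]
wrist_force: [-0.4, -1.7, 1.0]
width: 0.0498
gripper_force: 63.3
```

arm_command:
  motion:
    - [-0.01, 0, 0.0015, 0, 0, 0, 0.2]
    - [-0.01, 0, 0.0015, 0, 0, 0, 0.2]

```text
t: 8.0
ee_pos: [0.4166, 0.457, 0.0395]
eef_rot: [3.138, -1.42, 1.605]
wrist_force: [-1.8, -2.6, 7.2]
width: 0.0496
gripper_force: 63.6
```

```bash
python3 - <<'E'
from h import *
plan([]); under()
im=cam("side")["img"]
cv2.imwrite("pics/s5.png",cv2.resize(im[160:370,190:390],(0,0),fx=2.8,fy=2.8,interpolation=cv2.INTER_CUBIC))
E
```

```text
t 8.0 at [0.4166 0.457  0.0395] [ 3.138 -1.42   1.605] w 0.0496 F [-1.8 -2.6  7.2] q [ 0.2   0.74  2.04  1.67  1.37 -1.21]
underside [0.4174 0.4334 0.0006] lowest -0.0033
```

View pics/s5.png

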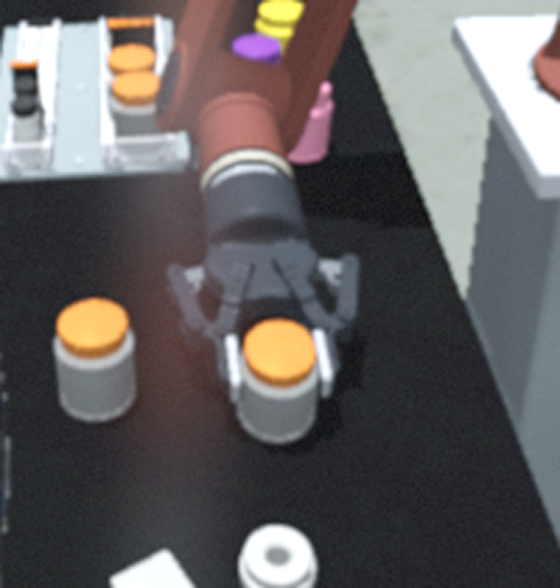

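The side crop shows the jar upright on the bench, lid at (280,350), between the fingers. The spare is at (95,355), and jar_1 and jar_2 are standing at the stop. I release and rise.

arm_command:
  motion:
    - [0, 0, 0, 0, 0, 0, -1]
    - [0, 0, 0, 0, 0, 0, -1]
    - [0, 0, 0, 0, 0, 0, -1]
    - [0, 0, 0, 0, 0, 0, -1]
    - [0, 0, 0, 0, 0, 0, -1]
    - [0, 0, 0, 0, 0, 0, -1]

```text
t: 8.55
ee_pos: [0.4163, 0.4569, 0.0371]
eef_rot: [-3.14, -1.413, 1.599]
wrist_force: [-0.0, -0.0, -0.8]
width: 0.0853
gripper_force: 0.0
```

arm_command:
  motion:
    - [0.08, 0, -0.04, 0, 0, 0, -1]
    - [0.25, 0, -0.1, 0, 0, 0, -1]
    - [0.42, 0, -0.2, 0, 0, 0, -1]
    - [0.58, 0, -0.3, 0, 0, 0, -1]
    - [0.74, 0, -0.4, 0, 0, 0, -1]
    - [0.9, 0, -0.5, 0, 0, 0, -1]
    - [0.9, 0, -0.5, 0, 0, 0, -1]
    - [0.9, 0, -0.5, 0, 0, 0, -1]

```text
t: 9.22
ee_pos: [0.4198, 0.3857, 0.2331]
eef_rot: [3.102, -1.413, 1.638]
wrist_force: [0.3, 0.0, -0.2]
width: 0.0854
gripper_force: 0.0
```

```bash
python3 - <<'E'
from h import *
g=down(np.pi/2+YAW)
plan([])
c=cam("top")
for k,r,a in orange(c["img"],100):
    (x,y),rad=cv2.minEnclosingCircle(k); print(np.round([x,y,rad,a],1),"z65",np.round(onz(c,(x,y),.065)[:2],4),"z77",np.round(onz(c,(x,y),.077)[:2],4))
c2=cam("side")
for k,r,a in orange(c2["img"],60): print("side",np.round(r[0],1),np.round(r[1],1),a,np.round(onz(c2,r[0],.063)[:2],4))
E
```

```text
t 9.22 at [0.4198 0.3857 0.2331] [ 3.102 -1.413  1.638] w 0.0854 F [ 0.3  0.  -0.2] q [ 0.04  0.23  2.18  1.47  1.45 -0.84]
[491.  195.   27.6 790.5] z65 [ 0.4787 -0.2986] z77 [ 0.4762 -0.2928]
[134.5 170.   11.9 333.5] z65 [0.5371 0.4069] z77 [0.5339 0.4038]
side [288.  282.5] [21. 26.] 412.0 [0.4195 0.4375]
side [222.5 276. ] [20. 25.] 84.5 [0.538  0.4134]
```

```bash
python3 - <<'E'
from h import *
g=down(np.pi/2+YAW)
s=robot.read_state(); R=Ro.from_euler("xyz",s["eef_rot"]); half=Ro.from_rotvec((g*R.inv()).as_rotvec()/2)*R
plan([([.45,.30,.27],half),([.48,.22,.27],g)])
E
```

```text
t 9.32 at [0.4179 0.3862 0.2301] [-3.137 -1.413  1.596] w 0.0854 F [-0.4  0.2 -0.1] q [ 0.04  0.24  2.18  1.47  1.45 -0.84]
move [ 0.1288  0.1473 -0.4618] turn [-1.000e-04 -1.124e-01 -0.000e+00] rows 6
move [-0.3075  0.1381 -0.2625] turn [-1.000e-04 -1.124e-01 -0.000e+00] rows 6
```

arm_command:
  motion:
    - [0.129, 0.147, -0.462, 0, -0.1124, 0, -1]
    - [0.129, 0.147, -0.462, 0, -0.1124, 0, -1]
    - [0.129, 0.147, -0.462, 0, -0.1124, 0, -1]
    - [0.129, 0.147, -0.462, 0, -0.1124, 0, -1]
    - [0.129, 0.147, -0.462, 0, -0.1124, 0, -1]
    - [0.129, 0.147, -0.462, 0, -0.1124, 0, -1]
    - [0.129, 0.147, -0.462, 0, -0.1124, 0, -1]

```text
t: 9.9
ee_pos: [0.4509, 0.302, 0.2724]
eef_rot: [3.137, -0.707, 1.607]
wrist_force: [-0.0, 0.8, 1.2]
width: 0.0852
gripper_force: 0.0
```

arm_command:
  motion:
    - [-0.3075, 0.138, -0.2625, 0, -0.1124, 0, -1]
    - [-0.3075, 0.138, -0.2625, 0, -0.1124, 0, -1]
    - [-0.3075, 0.138, -0.2625, 0, -0.1124, 0, -1]
    - [-0.3075, 0.138, -0.2625, 0, -0.1124, 0, -1]
    - [-0.3075, 0.138, -0.2625, 0, -0.1124, 0, -1]
    - [-0.3075, 0.138, -0.2625, 0, -0.1124, 0, -1]
    - [-0.3075, 0.138, -0.2625, 0, -0.1124, 0, -1]

```text
t: 10.48
ee_pos: [0.4787, 0.2222, 0.2672]
eef_rot: [-3.134, -0.0, 1.606]
wrist_force: [-0.6, 0.1, -0.5]
width: 0.0851
gripper_force: 0.0
```

```bash
python3 - <<'E'
from h import *
g=down(np.pi/2+YAW)
c=cam("top")
for k,r,a in orange(c["img"],100):
    (x,y),rad=cv2.minEnclosingCircle(k); print(np.round([x,y,rad,a],1),np.round(r[0],1),"z65",np.round(onz(c,(x,y),.065)[:2],4),"z77",np.round(onz(c,(x,y),.077)[:2],4))
c2=cam("side")
for k,r,a in orange(c2["img"],40): print("side",np.round(r[0],1),np.round(r[1],1),a,np.round(onz(c2,r[0],.063)[:2],4),np.round(onz(c2,r[0],.075)[:2],4))
plan([([.537,.407,.16],g)])
E
```

```text
[120.1 229.4  12.2 411.5] [120. 229.] z65 [0.4183 0.4298] z77 [0.4166 0.4264]
[491.  195.   27.6 792.5] [491.4 194.1] z65 [ 0.4787 -0.2986] z77 [ 0.4762 -0.2928]
[313.3 178.7  11.7 362.5] [313.3 178.7] z65 [0.5155 0.0518] z77 [0.5125 0.0532]
[134.5 170.   11.9 386.5] [134.2 169.8] z65 [0.5371 0.4069] z77 [0.5339 0.4038]
side [287.9 281.7] [24.6 21.9] 409.5 [0.4194 0.4354] [0.4211 0.4486]
side [222.5 276. ] [20. 25.] 381.0 [0.538  0.4134] [0.5368 0.4272]
side [244.8 147.8] [ 8.1 19. ] 72.0 [ 0.4891 -0.1832] [ 0.4891 -0.155 ]
t 10.58 at [0.4788 0.2204 0.2672] [-3.135e+00 -2.000e-03  1.603e+00] w 0.0853 F [-0.8 -0.8  0.1] q [ 0.3  -0.02  1.8   0.    1.37  0.26]
move [0.9219 0.3251 0.5355] turn [-0.0011 -0.0003  0.0004] rows 6
```

arm_command:
  motion:
    - [0.922, 0.325, 0.535, 0, 0, 0, -1]
    - [0.922, 0.325, 0.535, 0, 0, 0, -1]
    - [0.922, 0.325, 0.535, 0, 0, 0, -1]
    - [0.922, 0.325, 0.535, 0, 0, 0, -1]
    - [0.922, 0.325, 0.535, 0, 0, 0, -1]
    - [0.922, 0.325, 0.535, 0, 0, 0, -1]
    - [0.922, 0.325, 0.535, 0, 0, 0, -1]

```text
t: 11.17
ee_pos: [0.538, 0.4062, 0.1576]
eef_rot: [-3.133, 0.001, 1.601]
wrist_force: [-0.4, 0.3, -1.0]
width: 0.0856
gripper_force: 0.0
```

```bash
python3 - <<'E'
from h import *
plan([([.5375,.4065,.021],down(np.pi/2+YAW))])
E
```

```text
t 11.17 at [0.538  0.4062 0.1576] [-3.133e+00  1.000e-03  1.601e+00] w 0.0856 F [-0.4  0.3 -1. ] q [0.54 0.39 1.54 0.   1.22 0.51]
move [0.0024 0.0037 0.6831] turn [-0.0014  0.0001  0.0002] rows 4
```

arm_command:
  motion:
    - [0, 0, 0.2, 0, 0, 0, -1]
    - [0, 0, 0.38, 0, 0, 0, -1]
    - [0, 0, 0.54, 0, 0, 0, -1]
    - [0, 0, 0.65, 0, 0, 0, -1]
    - [0, 0, 0.69, 0, 0, 0, -1]
    - [0, 0, 0.69, 0, 0, 0, -1]

```text
t: 11.67
ee_pos: [0.5378, 0.4031, 0.0224]
eef_rot: [-3.135, 0.002, 1.598]
wrist_force: [-0.9, -0.8, -0.2]
width: 0.0854
gripper_force: 0.0
```

arm_command:
  motion:
    - [0, 0, 0, 0, 0, 0, 0.2]
    - [0, 0, 0, 0, 0, 0, 0.2]
    - [0, 0, 0, 0, 0, 0, 0.2]
    - [0, 0, 0, 0, 0, 0, 0.2]
    - [0, 0, 0, 0, 0, 0, 0.2]
    - [0, 0, 0, 0, 0, 0, 0.2]
    - [0, 0, 0, 0, 0, 0, 0.2]

```text
t: 12.25
ee_pos: [0.5423, 0.4078, 0.0294]
eef_rot: [3.136, -0.004, 1.601]
wrist_force: [1.0, -1.1, 7.1]
width: 0.0495
gripper_force: 62.9
```

arm_command:
  motion:
    - [0, 0, -0.1, 0, 0, 0, 0.2]
    - [0, 0, -0.3, 0, 0, 0, 0.2]
    - [0, 0, -0.5, 0, 0, 0, 0.2]
    - [0, 0, -0.6, 0, 0, 0, 0.2]
    - [0, 0, -0.6, 0, 0, 0, 0.2]

```text
t: 12.67
ee_pos: [0.5442, 0.4092, 0.1545]
eef_rot: [3.129, -0.008, 1.601]
wrist_force: [0.5, 0.8, -0.2]
width: 0.0494
gripper_force: 62.7
```

```bash
python3 - <<'E'
from h import *
g=down(np.pi/2+YAW)
a=rk(-45,66,.150)
plan([([.525,.235,.15],g),(a,g),(a-[0,0,.042],g)])
E
```

```text
t 12.67 at [0.5442 0.4092 0.1545] [ 3.129 -0.008  1.601] w 0.0494 F [ 0.5  0.8 -0.2] q [0.54 0.39 1.54 0.   1.19 0.51]
move [-0.8678 -0.1226  0.0138] turn [ 0.002  -0.0013  0.0001] rows 5
move [-0.8885 -0.0911 -0.    ] turn [0. 0. 0.] rows 5
move [ 0.   -0.    0.21] turn [0. 0. 0.] rows 2
```

```bash
cp pics/raw_side0.png /tmp/a.png; python3 - <<'E'
from h import *
def ony(c,uv,y):
    o,d=ray(c,uv); return o+d*(y-o[1])/d[1]
a=cv2.imread("pics/raw_side0.png")
for i in range(3):
    c=cam("side"); s=robot.read_state(); print(np.round(s["ee_pos"],4),np.round(s["eef_rot"],3),np.round(s["wrist_force"],1))
for nm,im in (("bench",a),("held",c["img"])):
    for k,r,A in orange(im,60):
        x,y,w,h=cv2.boundingRect(k); 
        if 180<x<300 and h>8: print(nm,x,y,w,h,A,"bottom pt",np.round(ony(c,(x+w/2-.5,y+h-1),.407+.02),4), "top",np.round(ony(c,(x+w/2-.5,y),.407-.02),4))
cv2.imwrite("pics/s6.png",cv2.resize(c["img"][100:300,150:350],(0,0),fx=3,fy=3,interpolation=cv2.INTER_CUBIC))
E
```

```text
[0.5425 0.4081 0.1508] [ 3.134 -0.006  1.601] [-0.2 -0.3 -1.9]
[0.5406 0.4068 0.1474] [ 3.139e+00 -3.000e-03  1.601e+00] [-0.8 -0.4 -2.9]
[0.5391 0.406  0.1449] [-3.14  -0.     1.601] [ 0.4 -0.5 -1.8]
bench 210 266 26 21 377.0 bottom pt [0.5383 0.427  0.0511] top [0.5389 0.387  0.0646]
held 275 272 27 22 177.0 bottom pt [0.4175 0.427  0.0276] top [0.4136 0.387  0.0437]
held 203 217 27 17 312.5 bottom pt [0.5422 0.427  0.1695] top [0.5438 0.387  0.1757]
```

View pics/s6.png

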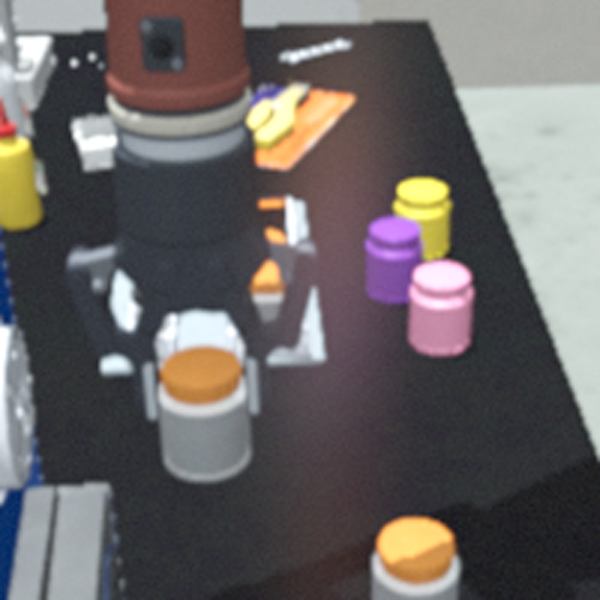

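The crop shows the spare jar held upright, lid at (200,375), with the fallen jar standing at (418,560). The measured pose drifts back to the commanded one after contact, and the jar's underside hangs about 29 mm below the TCP. I carry it over the lane.

arm_command:
  motion:
    - [-0.86, -0.095, -0.04, 0, 0, 0, 0.2]
    - [-0.86, -0.095, -0.04, 0, 0, 0, 0.2]
    - [-0.86, -0.095, -0.04, 0, 0, 0, 0.2]
    - [-0.86, -0.095, -0.04, 0, 0, 0, 0.2]
    - [-0.86, -0.095, -0.04, 0, 0, 0, 0.2]
    - [-0.86, -0.095, -0.04, 0, 0, 0, 0.2]

```text
t: 13.32
ee_pos: [0.5238, 0.2308, 0.1505]
eef_rot: [-3.136, 0.001, 1.597]
wrist_force: [-0.0, 1.2, -1.2]
width: 0.0496
gripper_force: 62.7
```

arm_command:
  motion:
    - [-0.8885, -0.091, 0, 0, 0, 0, 0.2]
    - [-0.8885, -0.091, 0, 0, 0, 0, 0.2]
    - [-0.8885, -0.091, 0, 0, 0, 0, 0.2]
    - [-0.8885, -0.091, 0, 0, 0, 0, 0.2]
    - [-0.8885, -0.091, 0, 0, 0, 0, 0.2]
    - [-0.8885, -0.091, 0, 0, 0, 0, 0.2]
    - [-0.8885, -0.091, 0, 0, 0, 0, 0.2]
    - [-0.8885, -0.091, 0, 0, 0, 0, 0.2]

```text
t: 13.98
ee_pos: [0.5131, 0.0573, 0.1526]
eef_rot: [-3.14, -0.002, 1.602]
wrist_force: [0.7, 0.2, -0.7]
width: 0.0497
gripper_force: 62.7
```

```bash
python3 - <<'E'
from h import *
g=down(np.pi/2+YAW)
plan([(rk(-45,66,.116),g),(rk(-45,6,.116),g)])
c=cam("side")
for k,r,A in orange(c["img"],20): print(cv2.boundingRect(k),A)
plan([(rk(-45,66,.116),g),(rk(-45,6,.116),g)])
E
```

```text
t 13.98 at [0.5131 0.0573 0.1526] [-3.140e+00 -2.000e-03  1.602e+00] w 0.0497 F [ 0.7  0.2 -0.7] q [-0.03  0.07  1.94  0.    1.14 -0.06]
move [-0.0028 -0.0048  0.1832] turn [-0.0002 -0.0004  0.0002] rows 1
move [-0.3 -0.  -0. ] turn [0. 0. 0.] rows 2
(278, 285, 22, 9) 49.5
(227, 139, 14, 9) 77.0
t 14.03 at [0.5131 0.0575 0.1528] [-3.141e+00 -2.000e-03  1.602e+00] w 0.0495 F [ 0.   0.3 -1.3] q [-0.03  0.07  1.94  0.    1.14 -0.06]
move [-0.0034 -0.005   0.1839] turn [-0.0002 -0.0003  0.0003] rows 1
move [-0.3 -0.  -0. ] turn [0. 0. 0.] rows 2
```

arm_command:
  motion:
    - [-0.003, -0.005, 0.09, 0, 0, 0, 0.2]
    - [-0.003, -0.005, 0.16, 0, 0, 0, 0.2]
    - [-0.003, -0.005, 0.183, 0, 0, 0, 0.2]
    - [-0.01, -0.005, 0.183, 0, 0, 0, 0.2]
    - [-0.02, -0.005, 0.183, 0, 0, 0, 0.2]
    - [-0.035, -0.005, 0.183, 0, 0, 0, 0.2]
    - [-0.05, -0.005, 0.183, 0, 0, 0, 0.2]
    - [-0.065, -0.005, 0.183, 0, 0, 0, 0.2]

```text
t: 14.7
ee_pos: [0.5126, 0.0435, 0.1172]
eef_rot: [3.141, -0.003, 1.6]
wrist_force: [-1.0, 5.2, -2.5]
width: 0.0494
gripper_force: 62.6
```

arm_command:
  motion:
    - [-0.015, 0, 0, 0, 0, 0, 0.2]
    - [-0.03, 0, 0, 0, 0, 0, 0.2]
    - [-0.045, 0, 0, 0, 0, 0, 0.2]
    - [-0.06, 0, 0, 0, 0, 0, 0.2]
    - [-0.075, 0, 0, 0, 0, 0, 0.2]
    - [-0.09, 0, 0, 0, 0, 0, 0.2]
    - [-0.105, 0, 0, 0, 0, 0, 0.2]
    - [-0.12, 0, 0, 0, 0, 0, 0.2]

```text
t: 15.37
ee_pos: [0.5134, 0.0184, 0.1169]
eef_rot: [3.141, -0.001, 1.6]
wrist_force: [-0.7, 4.5, -0.4]
width: 0.0494
gripper_force: 62.7
```

arm_command:
  motion:
    - [-0.015, 0, 0, 0, 0, 0, 0.2]
    - [-0.03, 0, 0, 0, 0, 0, 0.2]
    - [-0.045, 0, 0, 0, 0, 0, 0.2]
    - [-0.06, 0, 0, 0, 0, 0, 0.2]
    - [-0.075, 0, 0, 0, 0, 0, 0.2]
    - [-0.09, 0, 0, 0, 0, 0, 0.2]
    - [-0.105, 0, 0, 0, 0, 0, 0.2]
    - [-0.115, 0, 0, 0, 0, 0, 0.2]

```text
t: 16.03
ee_pos: [0.5142, -0.0048, 0.1168]
eef_rot: [3.141, -0.001, 1.6]
wrist_force: [0.1, 5.0, -0.4]
width: 0.0497
gripper_force: 62.8
```

```bash
python3 - <<'E'
from h import *
g=down(np.pi/2+YAW)
c=cam("side")
plan([(rk(-45,6,.116),g),(rk(-45,6,.041),g)])
o=orange(c["img"],20)
for k,r,A in o: print(cv2.boundingRect(k),A)
E
```

```text
t 16.08 at [ 0.5142 -0.0051  0.1168] [ 3.141 -0.     1.6  ] w 0.0492 F [ 0.2  2.3 -1.2] q [-0.15  0.11  1.96  0.    1.06 -0.18]
move [ 0.0101 -0.0015  0.0039] turn [ 0.0001 -0.     -0.    ] rows 1
move [ 0.    -0.     0.375] turn [0. 0. 0.] rows 2
(278, 285, 22, 9) 49.0
(227, 142, 14, 9) 65.0
```

arm_command:
  motion:
    - [0.01, 0, 0.05, 0, 0, 0, 0.2]
    - [0.01, 0, 0.13, 0, 0, 0, 0.2]
    - [0.01, 0, 0.21, 0, 0, 0, 0.2]
    - [0.01, 0, 0.28, 0, 0, 0, 0.2]
    - [0.01, 0, 0.31, 0, 0, 0, 0.2]
    - [0.01, 0, 0.32, 0, 0, 0, 0.2]

```text
t: 16.58
ee_pos: [0.5123, -0.0021, 0.0508]
eef_rot: [-3.138, -0.001, 1.601]
wrist_force: [0.0, 2.2, -0.5]
width: 0.0494
gripper_force: 62.8
```

arm_command:
  motion:
    - [0, 0, 0.015, 0, 0, 0, 0.2]
    - [0, 0, 0.03, 0, 0, 0, 0.2]
    - [0, 0, 0.03, 0, 0, 0, 0.2]

```text
t: 16.83
ee_pos: [0.5142, -0.0022, 0.0467]
eef_rot: [3.141, -0.001, 1.601]
wrist_force: [1.0, 3.4, -3.2]
width: 0.0499
gripper_force: 62.6
```

arm_command:
  motion:
    - [0, 0, 0.01, 0, 0, 0, 0.2]
    - [0, 0, 0.015, 0, 0, 0, 0.2]
    - [0, 0, 0.015, 0, 0, 0, 0.2]

```text
t: 17.08
ee_pos: [0.5145, -0.0023, 0.0441]
eef_rot: [3.14, -0.001, 1.601]
wrist_force: [0.5, 3.6, -0.2]
width: 0.0496
gripper_force: 62.8
```

arm_command:
  motion:
    - [0, 0, 0.008, 0, 0, 0, 0.2]
    - [0, 0, 0.012, 0, 0, 0, 0.2]
    - [0, 0, 0.012, 0, 0, 0, 0.2]

```text
t: 17.33
ee_pos: [0.5142, -0.0022, 0.0414]
eef_rot: [3.141, -0.001, 1.6]
wrist_force: [0.3, 3.9, -0.9]
width: 0.0496
gripper_force: 62.9
```

arm_command:
  motion:
    - [0, 0, 0.008, 0, 0, 0, 0.2]
    - [0, 0, 0.008, 0, 0, 0, 0.2]

```text
t: 17.5
ee_pos: [0.5143, -0.0022, 0.0413]
eef_rot: [-3.141, -0.001, 1.601]
wrist_force: [-3.9, 3.6, 10.4]
width: 0.0496
gripper_force: 63.8
```

Contact at TCP z of 0.041 means the underside is on the lane floor, as predicted. I release and rise.

arm_command:
  motion:
    - [0, 0, -0.006, 0, 0, 0, -1]
    - [0, 0, -0.006, 0, 0, 0, -1]
    - [0, 0, -0.006, 0, 0, 0, -1]
    - [0, 0, -0.006, 0, 0, 0, -1]
    - [0, 0, -0.006, 0, 0, 0, -1]
    - [0, 0, -0.006, 0, 0, 0, -1]

```text
t: 18.0
ee_pos: [0.5137, -0.0024, 0.0407]
eef_rot: [-3.141, -0.001, 1.6]
wrist_force: [-0.5, -0.4, 0.5]
width: 0.0855
gripper_force: 0.0
```

arm_command:
  motion:
    - [0, 0, -0.05, 0, 0, 0, -1]
    - [0, 0, -0.15, 0, 0, 0, -1]
    - [0, 0, -0.3, 0, 0, 0, -1]
    - [0, 0, -0.5, 0, 0, 0, -1]
    - [0, 0, -0.7, 0, 0, 0, -1]
    - [0.1, 0, -0.85, 0, 0, 0, -1]
    - [0.1, 0, -0.85, 0, 0, 0, -1]

```text
t: 18.58
ee_pos: [0.5185, 0.0189, 0.2204]
eef_rot: [3.125, -0.001, 1.601]
wrist_force: [0.7, -0.0, 1.1]
width: 0.0851
gripper_force: 0.0
```

```bash
python3 - <<'E'
from h import *
g=down(np.pi/2+YAW)
plan([([.47,.19,.20],g),([.418,.36,.17],g),([.418,.4295,.15],g)])
c=cam("side")
for k,r,A in orange(c["img"],20): print(cv2.boundingRect(k),A)
E
```

```text
t 18.58 at [0.5185 0.0189 0.2204] [ 3.125e+00 -1.000e-03  1.601e+00] w 0.0851 F [ 0.7 -0.   1.1] q [-0.1  -0.01  1.88  0.    1.25 -0.13]
move [ 0.8622 -0.2178  0.0995] turn [ 0.0026 -0.0001  0.0001] rows 5
move [ 0.8573 -0.2346  0.15  ] turn [0. 0. 0.] rows 5
move [0.3473 0.0103 0.1   ] turn [0. 0. 0.] rows 2
(277, 284, 23, 10) 49.5
(275, 272, 27, 13) 20.0
```

arm_command:
  motion:
    - [0.862, -0.218, 0.1, 0, 0, 0, -1]
    - [0.862, -0.218, 0.1, 0, 0, 0, -1]
    - [0.862, -0.218, 0.1, 0, 0, 0, -1]
    - [0.862, -0.218, 0.1, 0, 0, 0, -1]
    - [0.862, -0.218, 0.1, 0, 0, 0, -1]
    - [0.862, -0.218, 0.1, 0, 0, 0, -1]

```text
t: 19.13
ee_pos: [0.4621, 0.1906, 0.1893]
eef_rot: [-3.138, -0.001, 1.605]
wrist_force: [0.2, -0.4, 0.5]
width: 0.0854
gripper_force: 0.0
```

arm_command:
  motion:
    - [0.857, -0.235, 0.15, 0, 0, 0, -1]
    - [0.857, -0.235, 0.15, 0, 0, 0, -1]
    - [0.857, -0.235, 0.15, 0, 0, 0, -1]
    - [0.857, -0.235, 0.15, 0, 0, 0, -1]
    - [0.857, -0.235, 0.15, 0, 0, 0, -1]
    - [0.857, -0.235, 0.15, 0, 0, 0, -1]
    - [0.857, -0.235, 0.15, 0, 0, 0, -1]

```text
t: 19.72
ee_pos: [0.4127, 0.3575, 0.1606]
eef_rot: [-3.141, 0.001, 1.602]
wrist_force: [1.1, -0.6, -0.3]
width: 0.0853
gripper_force: 0.0
```

```bash
python3 - <<'E'
from h import *
g=down(np.pi/2+YAW)
c=cam("top")
ci,si=np.cos(YAW),np.sin(YAW)
for k,r,a in orange(c["img"],20):
    (x,y),rad=cv2.minEnclosingCircle(k); p=onz(c,(x,y),.077)[:2]; q=onz(c,(x,y),.065)[:2]; d=(p-C)*1e3
    print(np.round([x,y,rad,a],1),"z65",np.round(q,4),"rack@77",np.round([ci*d[0]+si*d[1],-si*d[0]+ci*d[1]],1), "@99", np.round((onz(c,r[0],.099)[:2]-C)*1e3,1))
plan([([.418,.4295,.15],g)])
E
```

```text
[116.  235.    8.9  79.5] z65 [0.4075 0.4372] rack@77 [-139.9  445.8] @99 [-158.2  435.7]
[491.  195.   27.6 787.5] z65 [ 0.4787 -0.2986] rack@77 [ -91.3 -282.4] @99 [ -85.6 -274.9]
[286.9 182.3  11.2 358. ] z65 [0.5087 0.1045] rack@77 [-49.8 114.5] @99 [-58.8 114.1]
[339.3 177.9  11.7 369.5] z65 [ 0.5167 -0.    ] rack@77 [-45.   11.2] @99 [-51.3  14.4]
[312.8 178.8  11.3 356.5] z65 [0.5154 0.0528] rack@77 [-44.7  63.3] @99 [-51.5  64.1]
[356.  175.5  11.7  66.5] z65 [ 0.5212 -0.0335] rack@77 [-41.5 -22. ] @99 [-46.4 -19.5]
[303.5 129.5   6.7  41.5] z65 [0.6186 0.0682] rack@77 [57.6 75.5] @99 [47.4 80.4]
t 19.77 at [0.4132 0.357  0.161 ] [-3.141e+00  1.000e-03  1.600e+00] w 0.0854 F [0.2 0.6 0. ] q [ 0.58  0.12  1.86 -0.    1.16  0.56]
move [0.3614 0.0347 0.0546] turn [-0.      0.0001 -0.0001] rows 2
```

arm_command:
  motion:
    - [0.36, 0.03, 0.055, 0, 0, 0, -1]
    - [0.36, 0.03, 0.055, 0, 0, 0, -1]
    - [0.36, 0.03, 0.055, 0, 0, 0, -1]
    - [0.36, 0.03, 0.055, 0, 0, 0, -1]
    - [0.36, 0.03, 0.055, 0, 0, 0, -1]

```text
t: 20.18
ee_pos: [0.4173, 0.4289, 0.1505]
eef_rot: [-3.142, 0.0, 1.599]
wrist_force: [-0.8, -0.2, -0.3]
width: 0.0853
gripper_force: 0.0
```

```bash
python3 - <<'E'
from h import *
cam("side")
plan([([.418,.4295,.021],down(np.pi/2+YAW))])
E
```

```text
t 20.23 at [0.4172 0.4289 0.1506] [ 3.142 -0.     1.599] w 0.0855 F [ 0.3 -0.2  0.4] q [0.68 0.24 1.74 0.   1.16 0.65]
move [0.0027 0.0042 0.648 ] turn [ 0.     -0.     -0.0003] rows 4
```

arm_command:
  motion:
    - [0.003, 0.004, 0.2, 0, 0, 0, -1]
    - [0.003, 0.004, 0.38, 0, 0, 0, -1]
    - [0.003, 0.004, 0.52, 0, 0, 0, -1]
    - [0.003, 0.004, 0.62, 0, 0, 0, -1]
    - [0.003, 0.004, 0.65, 0, 0, 0, -1]
    - [0.003, 0.004, 0.65, 0, 0, 0, -1]

```text
t: 20.73
ee_pos: [0.416, 0.4291, 0.0186]
eef_rot: [-3.138, 0.002, 1.599]
wrist_force: [-0.2, -0.2, -0.2]
width: 0.0855
gripper_force: 0.0
```

arm_command:
  motion:
    - [0, 0, 0, 0, 0, 0, 0.2]
    - [0, 0, 0, 0, 0, 0, 0.2]
    - [0, 0, 0, 0, 0, 0, 0.2]
    - [0, 0, 0, 0, 0, 0, 0.2]
    - [0, 0, 0, 0, 0, 0, 0.2]
    - [0, 0, 0, 0, 0, 0, 0.2]
    - [0, 0, 0, 0, 0, 0, 0.2]

```text
t: 21.32
ee_pos: [0.4192, 0.4331, 0.0234]
eef_rot: [3.137, -0.004, 1.601]
wrist_force: [-0.7, -0.8, 6.8]
width: 0.0501
gripper_force: 62.9
```

arm_command:
  motion:
    - [0, 0, -0.1, 0, 0, 0, 0.2]
    - [0, 0, -0.3, 0, 0, 0, 0.2]
    - [0, 0, -0.5, 0, 0, 0, 0.2]
    - [0, 0, -0.65, 0, 0, 0, 0.2]
    - [0, 0, -0.65, 0, 0, 0, 0.2]

```text
t: 21.73
ee_pos: [0.4217, 0.4354, 0.16]
eef_rot: [3.129, -0.011, 1.601]
wrist_force: [0.7, 1.1, -0.6]
width: 0.0498
gripper_force: 62.7
```

```bash
python3 - <<'E'
from h import *
g=down(np.pi/2+YAW)
for i in range(8): cam("side")
a=rk(-45,20,.155)
plan([([.45,.29,.165],g),([.48,.15,.165],g),(a,g),(a-[0,0,.039],g)])
E
```

```text
t 22.13 at [0.4159 0.4304 0.1481] [-3.138e+00  1.000e-03  1.600e+00] w 0.0496 F [ 0.6  0.4 -1. ] q [0.68 0.25 1.74 0.   1.16 0.65]
move [-0.7068  0.1491 -0.0842] turn [-0.0005  0.0002 -0.    ] rows 4
move [-0.7041  0.1291  0.    ] turn [0. 0. 0.] rows 4
move [-0.7004  0.1464  0.05  ] turn [0. 0. 0.] rows 4
move [ 0.    -0.     0.195] turn [0. 0. 0.] rows 1
```

arm_command:
  motion:
    - [-0.707, 0.149, -0.084, 0, 0, 0, 0.2]
    - [-0.707, 0.149, -0.084, 0, 0, 0, 0.2]
    - [-0.707, 0.149, -0.084, 0, 0, 0, 0.2]
    - [-0.707, 0.149, -0.084, 0, 0, 0, 0.2]
    - [-0.707, 0.149, -0.084, 0, 0, 0, 0.2]

```text
t: 22.55
ee_pos: [0.4518, 0.287, 0.1664]
eef_rot: [-3.141, 0.001, 1.596]
wrist_force: [-0.7, 0.4, -0.6]
width: 0.0495
gripper_force: 62.7
```

arm_command:
  motion:
    - [-0.704, 0.129, 0, 0, 0, 0, 0.2]
    - [-0.704, 0.129, 0, 0, 0, 0, 0.2]
    - [-0.704, 0.129, 0, 0, 0, 0, 0.2]
    - [-0.704, 0.129, 0, 0, 0, 0, 0.2]
    - [-0.704, 0.129, 0, 0, 0, 0, 0.2]

```text
t: 22.97
ee_pos: [0.4815, 0.1481, 0.166]
eef_rot: [-3.14, 0.0, 1.596]
wrist_force: [-0.1, 1.7, -0.4]
width: 0.0495
gripper_force: 62.7
```

arm_command:
  motion:
    - [-0.7, 0.146, 0.05, 0, 0, 0, 0.2]
    - [-0.7, 0.146, 0.05, 0, 0, 0, 0.2]
    - [-0.7, 0.146, 0.05, 0, 0, 0, 0.2]
    - [-0.7, 0.146, 0.05, 0, 0, 0, 0.2]
    - [-0.7, 0.146, 0.05, 0, 0, 0, 0.2]
    - [-0.7, 0.146, 0.05, 0, 0, 0, 0.2]
    - [-0.7, 0.146, 0.05, 0, 0, 0, 0.2]
    - [-0.7, 0.146, 0.05, 0, 0, 0, 0.2]

```text
t: 23.63
ee_pos: [0.514, 0.0136, 0.1563]
eef_rot: [-3.141, -0.002, 1.602]
wrist_force: [0.4, 0.1, -0.5]
width: 0.0497
gripper_force: 62.7
```

```bash
python3 - <<'E'
from h import *
g=down(np.pi/2+YAW)
for i in range(3): cam("side")
plan([(rk(-45,20,.110),g),(rk(-45,-46,.110),g)])
E
```

```text
t 23.78 at [0.5142 0.0133 0.1567] [-3.141e+00 -2.000e-03  1.602e+00] w 0.0497 F [ 0.2  1.  -0.9] q [-0.11  0.06  1.94  0.    1.14 -0.14]
move [-0.0122 -0.0044  0.2333] turn [-0.     -0.0002  0.0003] rows 2
move [-0.33 -0.   -0.  ] turn [0. 0. 0.] rows 2
```

arm_command:
  motion:
    - [0, -0.004, 0.1, 0, 0, 0, 0.2]
    - [0, -0.004, 0.19, 0, 0, 0, 0.2]
    - [0, -0.004, 0.233, 0, 0, 0, 0.2]
    - [-0.012, -0.004, 0.233, 0, 0, 0, 0.2]
    - [-0.03, -0.004, 0.233, 0, 0, 0, 0.2]
    - [-0.045, -0.004, 0.233, 0, 0, 0, 0.2]
    - [-0.06, -0.004, 0.233, 0, 0, 0, 0.2]
    - [-0.075, -0.004, 0.233, 0, 0, 0, 0.2]

```text
t: 24.45
ee_pos: [0.5147, -0.0023, 0.111]
eef_rot: [3.14, -0.004, 1.6]
wrist_force: [-0.3, 5.0, -1.1]
width: 0.0492
gripper_force: 62.6
```

arm_command:
  motion:
    - [-0.015, 0, 0, 0, 0, 0, 0.2]
    - [-0.03, 0, 0, 0, 0, 0, 0.2]
    - [-0.045, 0, 0, 0, 0, 0, 0.2]
    - [-0.06, 0, 0, 0, 0, 0, 0.2]
    - [-0.075, 0, 0, 0, 0, 0, 0.2]
    - [-0.09, 0, 0, 0, 0, 0, 0.2]
    - [-0.105, 0, 0, 0, 0, 0, 0.2]
    - [-0.12, 0, 0, 0, 0, 0, 0.2]

```text
t: 25.12
ee_pos: [0.5153, -0.0274, 0.1103]
eef_rot: [3.141, -0.001, 1.6]
wrist_force: [0.6, 5.2, 0.7]
width: 0.0494
gripper_force: 62.9
```

arm_command:
  motion:
    - [-0.015, 0, 0, 0, 0, 0, 0.2]
    - [-0.03, 0, 0, 0, 0, 0, 0.2]
    - [-0.045, 0, 0, 0, 0, 0, 0.2]
    - [-0.06, 0, 0, 0, 0, 0, 0.2]
    - [-0.075, 0, 0, 0, 0, 0, 0.2]
    - [-0.09, 0, 0, 0, 0, 0, 0.2]
    - [-0.105, 0, 0, 0, 0, 0, 0.2]
    - [-0.12, 0, 0, 0, 0, 0, 0.2]

```text
t: 25.78
ee_pos: [0.5158, -0.0513, 0.1101]
eef_rot: [3.141, -0.001, 1.6]
wrist_force: [1.4, 5.0, 1.3]
width: 0.049
gripper_force: 62.8
```

```bash
python3 - <<'E'
from h import *
g=down(np.pi/2+YAW)
plan([(rk(-45,-46,.110),g),(rk(-45,-46,.035),g)])
E
```

```text
t 25.78 at [ 0.5158 -0.0513  0.1101] [ 3.141e+00 -1.000e-03  1.600e+00] w 0.049 F [1.4 5.  1.3] q [-0.24  0.13  1.96  0.    1.05 -0.27]
move [-0.0189 -0.0027  0.0004] turn [ 0.0001 -0.0002 -0.    ] rows 1
move [ 0.    -0.     0.375] turn [0. 0. 0.] rows 2
```

arm_command:
  motion:
    - [-0.012, 0, 0, 0, 0, 0, 0.2]
    - [-0.025, 0, 0, 0, 0, 0, 0.2]
    - [-0.028, 0, 0, 0, 0, 0, 0.2]
    - [-0.028, 0, 0, 0, 0, 0, 0.2]

```text
t: 26.12
ee_pos: [0.5156, -0.0572, 0.1099]
eef_rot: [-3.141, -0.0, 1.6]
wrist_force: [0.9, 3.1, -1.1]
width: 0.0494
gripper_force: 62.7
```

arm_command:
  motion:
    - [0, 0, 0.05, 0, 0, 0, 0.2]
    - [0, 0, 0.13, 0, 0, 0, 0.2]
    - [0, 0, 0.21, 0, 0, 0, 0.2]
    - [0, 0, 0.28, 0, 0, 0, 0.2]
    - [0, 0, 0.31, 0, 0, 0, 0.2]
    - [0, 0, 0.32, 0, 0, 0, 0.2]

```text
t: 26.62
ee_pos: [0.513, -0.0561, 0.0435]
eef_rot: [-3.136, -0.002, 1.601]
wrist_force: [-1.5, 3.8, -0.9]
width: 0.0496
gripper_force: 62.8
```

arm_command:
  motion:
    - [0, 0, 0.015, 0, 0, 0, 0.2]
    - [0, 0, 0.03, 0, 0, 0, 0.2]
    - [0, 0, 0.03, 0, 0, 0, 0.2]

```text
t: 26.87
ee_pos: [0.5157, -0.0566, 0.0399]
eef_rot: [3.142, -0.001, 1.601]
wrist_force: [0.1, 3.1, -3.2]
width: 0.0497
gripper_force: 62.5
```

arm_command:
  motion:
    - [0, 0, 0.008, 0, 0, 0, 0.2]
    - [0, 0, 0.015, 0, 0, 0, 0.2]
    - [0, 0, 0.015, 0, 0, 0, 0.2]

```text
t: 27.12
ee_pos: [0.5163, -0.0567, 0.0374]
eef_rot: [3.14, -0.001, 1.601]
wrist_force: [-0.9, 3.2, -0.6]
width: 0.0495
gripper_force: 62.8
```

arm_command:
  motion:
    - [0, 0, 0.008, 0, 0, 0, 0.2]
    - [0, 0, 0.01, 0, 0, 0, 0.2]

```text
t: 27.28
ee_pos: [0.5163, -0.0567, 0.0354]
eef_rot: [3.14, -0.001, 1.601]
wrist_force: [-1.3, 4.2, 4.8]
width: 0.0498
gripper_force: 63.3
```

arm_command:
  motion:
    - [0, 0, 0.006, 0, 0, 0, 0.2]
    - [0, 0, 0.006, 0, 0, 0, 0.2]

```text
t: 27.45
ee_pos: [0.5164, -0.0567, 0.0354]
eef_rot: [3.141, -0.001, 1.601]
wrist_force: [-2.8, 4.1, 8.6]
width: 0.0497
gripper_force: 63.7
```

The jar is on the floor at the predicted height. I release and retreat.

arm_command:
  motion:
    - [0, 0, -0.01, 0, 0, 0, -1]
    - [0, 0, -0.01, 0, 0, 0, -1]
    - [0, 0, -0.01, 0, 0, 0, -1]
    - [0, 0, -0.01, 0, 0, 0, -1]
    - [0, 0, -0.01, 0, 0, 0, -1]
    - [0, 0, -0.01, 0, 0, 0, -1]

```text
t: 27.95
ee_pos: [0.5156, -0.0567, 0.0356]
eef_rot: [-3.141, -0.001, 1.6]
wrist_force: [0.0, 0.0, -0.3]
width: 0.0855
gripper_force: 0.0
```

arm_command:
  motion:
    - [0, 0, -0.05, 0, 0, 0, -1]
    - [0, 0, -0.15, 0, 0, 0, -1]
    - [0, 0, -0.3, 0, 0, 0, -1]
    - [0, 0, -0.5, 0, 0, 0, -1]
    - [0, 0, -0.7, 0, 0, 0, -1]
    - [0, 0, -0.85, 0, 0, 0, -1]
    - [0.1, -0.1, -0.85, 0, 0, 0, -1]

```text
t: 28.53
ee_pos: [0.5032, -0.0408, 0.2162]
eef_rot: [3.122, 0.005, 1.598]
wrist_force: [1.0, 0.0, 2.6]
width: 0.0858
gripper_force: 0.0
```

arm_command:
  motion:
    - [1, -0.3, 0, 0, 0, 0, -1]
    - [1, -0.3, 0, 0, 0, 0, -1]
    - [1, -0.3, 0, 0, 0, 0, -1]
    - [1, -0.3, 0, 0, 0, 0, -1]
    - [1, -0.3, 0, 0, 0, 0, -1]
    - [1, -0.3, 0, 0, 0, 0, -1]

```text
t: 29.03
ee_pos: [0.4264, 0.1667, 0.2068]
eef_rot: [-3.141, -0.005, 1.608]
wrist_force: [0.0, -0.3, 0.4]
width: 0.0857
gripper_force: 0.0
```

arm_command:
  motion:
    - [0.9, -0.3, 0, 0, 0, 0, -1]
    - [0.9, -0.3, 0, 0, 0, 0, -1]
    - [0.9, -0.3, 0, 0, 0, 0, -1]
    - [0.9, -0.3, 0, 0, 0, 0, -1]
    - [0.9, -0.3, 0, 0, 0, 0, -1]
    - [0.9, -0.3, 0, 0, 0, 0, -1]

```text
t: 29.53
ee_pos: [0.3625, 0.3423, 0.2072]
eef_rot: [3.141, -0.004, 1.605]
wrist_force: [-0.7, -0.4, 0.1]
width: 0.0856
gripper_force: 0.0
```

```bash
python3 - <<'E'
from h import *
c=cam("top"); ci,si=np.cos(YAW),np.sin(YAW)
for k,r,a in orange(c["img"],20):
    (x,y),rad=cv2.minEnclosingCircle(k); d=(onz(c,(x,y),.077)[:2]-C)*1e3; e=(onz(c,r[0],.099)[:2]-C)*1e3
    print(np.round([x,y,rad,a],1),"rack@77",np.round([ci*d[0]+si*d[1],-si*d[0]+ci*d[1]],1),"@99",np.round([ci*e[0]+si*e[1],-si*e[0]+ci*e[1]],1))
d=cam("side")["img"]
A=cv2.resize(c["img"][115:215,262:418],(780,500),interpolation=cv2.INTER_CUBIC)[:,:560]
B=cv2.resize(d[110:230,185:260],(0,0),fx=4.17,fy=4.17,interpolation=cv2.INTER_CUBIC)[:500]
A=cv2.resize(A,(480,430)); B=cv2.resize(B,(310,430)); cv2.imwrite("pics/fin.png",np.hstack([A,B])); plan([])
E
```

```text
[491.  195.   27.6 786. ] rack@77 [ -91.3 -282.4] @99 [ -93.7 -272.2]
[286.9 182.3  11.2 357. ] rack@77 [-49.8 114.5] @99 [-55.4 115.8]
[338.9 178.1  11.3 361. ] rack@77 [-45.4  12.1] @99 [-51.6  15.8]
[312.8 178.9  11.3 359.5] rack@77 [-44.9  63.3] @99 [-50.   66.1]
[365.4 176.5  11.9 370. ] rack@77 [-44.3 -40.2] @99 [-50.1 -35.5]
[383.  174.5  11.7  64. ] rack@77 [-41.6 -75.2] @99 [-47.1 -69.5]
[303.5 129.5   6.7  42.5] rack@77 [57.6 75.5] @99 [49.8 78.9]
t 29.63 at [0.3638 0.3391 0.2067] [ 3.141 -0.     1.603] w 0.0855 F [ 0.5 -0.3 -0.3] q [ 0.61 -0.04  1.93  0.    1.24  0.58]
```

View pics/fin.png

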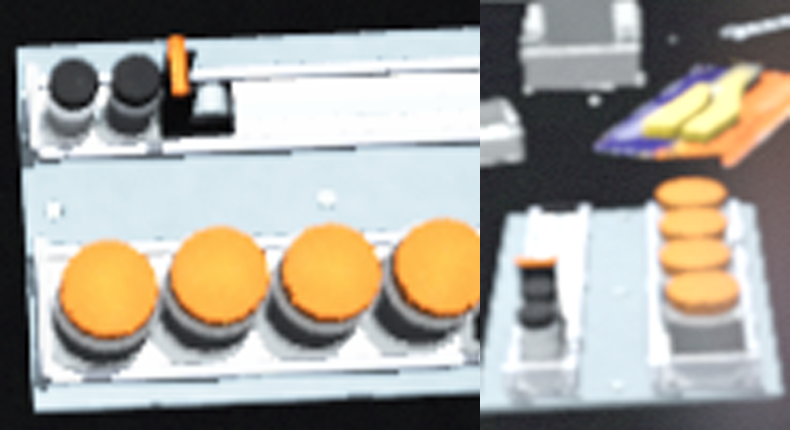

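The final view shows all four lids standing in one closed row: top crop (108,290), (218,275), (330,273) and (443,267), spaced about 52 mm apart. The vials are where they started and the gripper is clear, so I hand in.

```bash
python3 -c "
from bench import robot
print(robot.sign_off())"
```

```text
the job is handed in; nothing more can be done
None
```

I handed the job in at about 30 s; no verdict came back, but the last images show all four jars upright in one closed row at the stop with the pusher against the last and the vials in place, though jar_1's lid measured about 5 mm off the centre line, more than its 4 mm tolerance, which I put down to camera error because the rails allow only about 2 mm.

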